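Slide the oil crate up to the strapped pair

ROBOT

A 7-joint arm with a two-finger parallel gripper is mounted at the origin on the work surface. World frame = base frame: x ahead of the robot, y to its left, z up, the work surface at z = 0. Lengths are in mm, angles in rad, forces in N, time in s.
With the tool pointing down it reaches from about 350 to 900 mm from the base axis. Payload 19.9 kg.
Tool frame: the origin (TCP) lies between the finger pads; the fingertips stand 19 mm ahead of it and the grasp point (between the pads) is the TCP; x points along the fingers, y is the direction in which the jaws open and shut, and the axes are right-handed (so a half turn about x gives the same grasp; the last joint's range is limited). The gripper opens to 85 mm and grips with 20 to 120 N. Pads are 22 mm wide; open, the fingers measure 114 mm over their backs; the gripper's body (76 mm by 85 mm) begins 54 mm behind the grasp point. The pads swing forward as they close: fully open they stand 13 mm farther back than shut.
Start: joints at [1.248, 0.417, -0.01, 1.614, 0.005, 1.111, -0.053], TCP at [173.199, -600.504, 250.26] pointing down, gripper open.
Joint ranges: [-2.81, 2.81], [-0.39, 2.02], [-1.27, 1.25], [0.06, 2.57], [-1.19, 4.33], [0.19, 2], [-2.82, 2.82]. Speed limits (rad/s): [1.89, 1.89, 2.39, 2.39, 3.01, 3.01, 3.01].

INTERFACE

Orientations are given as a rotation vector (axis times angle).
In Python, from bench import r gives the robot as it stands.
- The arm moves only by the tool play_rows, never from a script. Its argument "steps" is a list of rows, each a list of 7 numbers: the turn, a rotation vector about the tool's x, y, z in rad, then the shift along the tool's x, y, z in cm, then the closure, from -1 (fully open) to 1 (shut), so that 0 is half open. In form: [[rx, ry, rz, dx, dy, dz, hand], ...]. A call has 1 to 12 rows; each row is the pose to reach, as a shift and turn from the pose commanded when the call began, along the tool's axes at that moment; what a row does not reach only later rows make up. A row lasts 1/10 s, in which the tool goes at most 50 mm and 8.59 degrees, less where a joint would pass 70% of its speed; a pose out of reach is approached as far as the arm can. A call with a gripper value outside its range is refused whole. The fingers move at their own pace and stop on an object; "force" is the grip in N (left out, the last holds). Time passes only in rows, so rows that repeat a pose let the fingers close. It gives the time, the measured TCP pose, the force and the opening at its end, in the units of the state.
- r.sense(): the state, without advancing time (a new reading comes with each control period).
- r.grab_frame(name): name is "scene" or "top" or "wrist"; returns (picture, depth): 480x640x3 uint8, red, green, blue; 480x640 float32, mm along the optical axis (not along the pixel's ray), 0 where there is no reading.
- r.camera_params(name): a dict with "K" (3x3 intrinsics, pixels), "k1" (the pictures are not rectified: a ray, as slopes to the right and down, at radius r is drawn at 1 + k1 r^2 times it, then the intrinsics apply), "world_to_cam" (4x4, takes a point from world to camera coordinates); the wrist camera has in their place "mount" (4x4, takes a point from camera to tool coordinates, whose origin is the TCP and whose axes are the tool frame's). Camera axes: x right, y up, looking along -z (the intrinsics and any distortion apply to the point x, -y, -z); pixel columns grow to the right and rows downward; lengths in mm; the calibration is good to about 2 mm. A picture is of the moment at which its call begins: read the wrist's pose just before it. camera_params takes no time and is no camera call.
- r.job_done(): hands the job in, once; it reports no verdict.
Trained networks look in the newest picture that a camera, given by its name, has taken for a name from the list of things; names that differ only in an ending like _2 or _b are one class to them, and where a whole thing is asked for, a point or a joint stands for the part that bears it (a point fixed in the world has none). Each returns a list of dicts, best first, with "confidence" (0 to 1); they miss things now and then, are a little off and sometimes report something else, mostly with a low value. They report only what shows in the picture. A call takes as long as a camera call. They do not tell look-alikes from the thing itself.
- r.spot_in(camera, target): "position" ([column, row] in pixels, amid what is visible of it).
- r.masks_of(camera, target): "pixels" (480x640 bool, what is visible of it) and "position" ([column, row] in pixels, amid what is visible of it).
- r.mark_of(camera, target): "position" ([column, row] in pixels: a listed point, or the origin of a listed thing).
The state is a dict: "t": time; "qpos": joint angles; "qvel": joint speeds; "effort": joint torques, N m; "tcp_pos": TCP position; "tcp_rot": TCP orientation; "ft_force": force on the tool from outside, world axes, zero at the start; "wrist_torque": the same for the moment, N m; "finger_gap": opening from 0.0 (shut) to 1.0 (fully open).
Only numpy, scipy, OpenCV 4.12 (cv2) and the standard library are available. Lean on these libraries where they do the work, as an engineer would, in place of code of your own. Each camera call takes 0.05 s, during which the arm holds its last target.

TASK

Slide the single green crate of oil bottles across the table until its long side stands snug against the nearer long side of the two crates strapped together with a white band, square to them and with its ends flush with theirs, ready to be banded on. The crate is heavy and narrow, so push it with the fingertips low down near its base and it will slide; do not let it tip, do not grip, lift or reach in over it, and do not shove the strapped pair along or disturb the pot, mug, tin and roll of banding.

Things in the scene. Friction and masses are not known exactly. Their poses are not given: they have to be found in the camera images.
- crate: The single loose green bottle crate with six bottles of yellow oil, no band round it. Origin: centre of its underside, z up. 176 mm along its x (long side), 120 mm along its y, walls 160 mm high, outer faces upright and flat. Looks the same turned half round. 1.9 to 2.5 kg; friction on the table 0.5 to 0.66, so 9 to 17 N slides it.
- crate_low (a point): Point on the crate's upright centre line, 31 mm above its underside: half height of the solid plain band, 62 mm high, that runs round its foot. A push on a long side (60 mm from this point) slides the crate if it is low; higher than about 90 mm above the table it tips it.
- crate_top (a point): Point on the crate's upright centre line, 208 mm above its underside: height of the yellow bottle caps (29 mm wide). The bottles are jammed in their cells and do not come out. Between foot band and rim (124 to 160 mm high) there are windows and 14 mm corner posts.
- pair: Two more such crates side by side, strapped with a white band into one loose 4.6 kg block: 176 mm along its x, 241 mm along its y, same heights; origin: centre of its underside, z up. The single crate stands off its +y or -y side, about 90 to 150 mm of gap, turned up to 0.2 rad and shifted up to 25 mm along x. More than about 22 N slides the pair.
- pair_mid (a point): Middle of the pair's underside, same point and axes as pair. The single crate is snug, square and flush when its origin is at x = 0 and y = +180.5 or -180.5 mm in these axes (the side it came from), with the long sides parallel.
- pot: Open steel pot, 120 mm wide, two small side handles, 90 mm high, origin at the centre of its underside; leave alone.
- mug: White mug, 80 mm wide plus its handle, 90 mm high, origin at the centre of its underside; leave alone.
- tin: Closed tin with a yellow label, 74 mm wide, 110 mm high, origin at the centre of its underside; leave alone.
- roll: Roll of white banding lying flat, 120 mm wide, 40 mm high, origin at the centre of its underside; leave alone.
Not all that is in view belongs to the job. Leave any pink look-alike of the crate alone.

How it is judged:
By the outcome, as a careful person would: the job done as asked, in the order asked, and still so for the second after the job is handed in, with the robot touching nothing.
It also fails if it takes over 61 s, if anything falls off the work surface, if the arm or the gripper's body presses on something with over 40 N, if the wrist force passes 120 N, or if a joint passes its speed limit or range.

## Working session

There is one attempt and no reset: what is moved stays moved. The work goes in short steps, Python scripts to look and compute and a tool call to move; the robot and the scene stay as the last step left them, time stands still between calls to the robot, and variables do not carry over. Pictures are saved under pics/ and viewed, and the job is handed in when it is done.

Besides the shell and the picture viewer there is one more tool, called after "Call:" as name([rows], argument=value, ...), one row to a line, values as JSON. play_rows: Moves the arm, as the interface text tells. Its arguments: {"type":"object","properties":{"steps":{"type":"array"},"force":{"type":"number"}},"required":["steps"]}

```bash
ls; mkdir -p pics
cat > h.py <<'E'
import numpy as np, cv2
from bench import r
from scipy.spatial.transform import Rotation as R
def grab(c,fn=None):
    p,d=r.grab_frame(c)
    if fn: cv2.imwrite('pics/'+fn,p[:,:,::-1])
    return p,d
def rays(c,px):
    P=r.camera_params(c);K=np.array(P['K'],float);k=P['k1'];px=np.atleast_2d(px).astype(float)
    d=np.stack([(px[:,0]-K[0,2])/K[0,0],(px[:,1]-K[1,2])/K[1,1]],1)
    u=d.copy()
    for _ in range(20):
        u=d/(1+k*(u**2).sum(1,keepdims=True))
    return u
def w2c(c):
    P=r.camera_params(c)
    if 'world_to_cam' in P: return np.array(P['world_to_cam'])
    s=r.sense();T=np.eye(4);T[:3,:3]=R.from_rotvec(s['tcp_rot']).as_matrix();T[:3,3]=s['tcp_pos']
    return np.linalg.inv(T@np.array(P['mount']))
def unproj(c,px,depth):
    u=rays(c,px);z=np.atleast_1d(depth).astype(float)
    pc=np.stack([u[:,0]*z,-u[:,1]*z,-z,np.ones(len(z))],1)
    return (np.linalg.inv(w2c(c))@pc.T).T[:,:3]
def onz(c,px,z):
    u=rays(c,px);M=np.linalg.inv(w2c(c));o=M[:3,3]
    d=(M[:3,:3]@np.stack([u[:,0],-u[:,1],-np.ones(len(u))]) ).T
    t=(z-o[2])/d[:,2];return o+d*t[:,None]
def proj(c,p):
    p=np.atleast_2d(p);P=r.camera_params(c);K=np.array(P['K'])
    q=(w2c(c)@np.c_[p,np.ones(len(p))].T).T
    u=np.stack([q[:,0]/-q[:,2],-q[:,1]/-q[:,2]],1);u=u*(1+P['k1']*(u**2).sum(1,keepdims=True))
    return np.c_[u[:,0]*K[0,0]+K[0,2],u[:,1]*K[1,1]+K[1,2]]
def cloud(c,d):
    v,uu=np.mgrid[0:480,0:640];px=np.c_[uu.ravel(),v.ravel()]
    return unproj(c,px,d.ravel()).reshape(480,640,3)
E
python3 - <<'E'
from h import *
s=r.sense();print(s)
for c in ['scene','top']:
    grab(c,c+'0.png')
    for n in ['crate','pair','crate_top','pair_mid','pot','mug','tin','roll']:
        for m in r.mark_of(c,n)[:3]: print(c,n,np.round(m['position']),round(m['confidence'],2))
print(r.sense()['t'])
E
```

```text
pics
{'t': 0.0, 'qpos': array([ 1.24849138,  0.41799636, -0.01031282,  1.61419213,  0.00470595,
        1.1106928 , -0.05297801]), 'qvel': array([ 4.71488007e-04,  1.77532207e-04,  1.19950831e-03,  7.96701273e-04,
        3.31065843e-05,  3.25687462e-04, -7.34904839e-04]), 'effort': array([ 6.70934132e-04, -8.64446998e+01,  6.78983442e-01, -4.34900737e+01,
        1.90282683e-02,  7.25393300e-03, -4.62287105e-06]), 'tcp_pos': array([ 173.1084581 , -600.20173798,  249.63868936]), 'tcp_rot': array([ 2.07117502,  0.29410088, -2.07174033]), 'ft_force': array([ 0.25074565,  0.82172195, -0.59807709]), 'wrist_torque': array([-0.01788876,  0.03536085, -0.00993743]), 'finger_gap': 1.0010869012144539}
scene crate [331. 436.] 0.95
scene crate [422. 338.] 0.88
scene crate [370. 187.] 0.67
scene pair [321. 294.] 0.87
scene pair [239. 227.] 0.67
scene crate_top [380. 139.] 0.94
scene crate_top [334. 442.] 0.83
scene crate_top [447. 320.] 0.76
scene pair_mid [321. 293.] 0.73
scene pot [209. 285.] 0.63
scene mug [295. 132.] 0.58
scene tin [269. 174.] 0.92
scene roll [239. 223.] 0.57
top crate [419. 265.] 0.97
top crate [294. 355.] 0.87
top crate [189. 304.] 0.64
top pair [306. 253.] 0.78
top crate_top [163. 293.] 0.86
top crate_top [288. 350.] 0.83
top crate_top [435. 248.] 0.72
top pair_mid [302. 251.] 0.84
top pot [279. 159.] 0.93
top mug [454. 172.] 0.86
top mug [279. 159.] 0.56
top mug [436. 248.] 0.37
top tin [395. 167.] 0.73
top roll [339. 166.] 0.87
0.9
```

View pics/scene0.png

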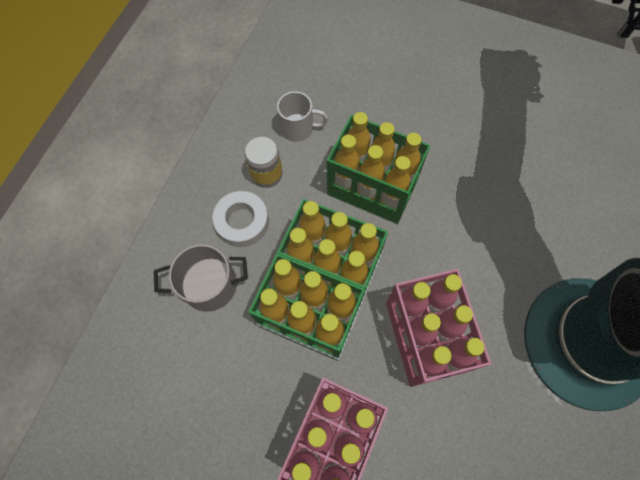

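View pics/top0.png

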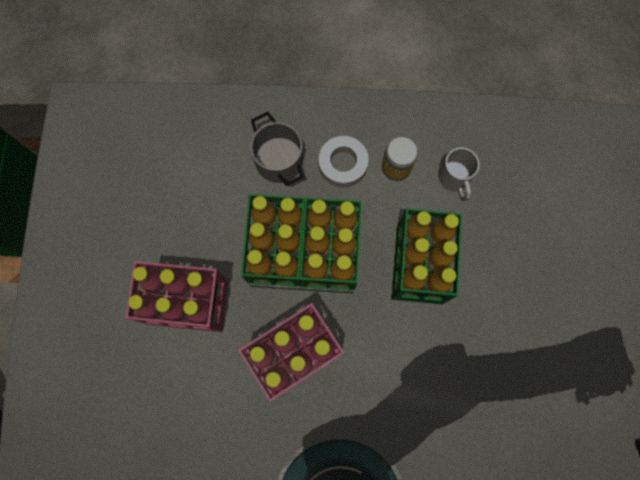

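The pictures show the following:

| Item | Scene pixel | Top pixel |
|---|---|---|
| Single green crate | (378,165) | (432,255) |
| Strapped green pair | (320,277) | (302,243) |
| Pink look-alike 1 | (437,327) | (292,352) |
| Pink look-alike 2 | (333,435) | (172,295) |

The single green crate is my target. Next I measure the poses.

```bash
cat > meas.py <<'E'
from h import *
from scipy.optimize import minimize
def green(p):
    h=cv2.cvtColor(p,cv2.COLOR_RGB2HSV)
    return (h[...,0]>45)&(h[...,0]<85)&(h[...,1]>90)&(h[...,2]>25)
def rimpts(c,p,d,zmin=152,zmax=170):
    X=cloud(c,d);m=green(p)&(d>0)&(X[...,2]>zmin)&(X[...,2]<zmax)
    return X[m],m
def fit(P,L,W,xy0,th0):
    # outermost boundary fit: rim points within rect outline band
    Q=P[:,:2]
    def cost(v):
        c,s=np.cos(v[2]),np.sin(v[2]);q=(Q-v[:2])@np.array([[c,-s],[s,c]])
        a=np.abs(q);dx=a[:,0]-L/2+3;dy=a[:,1]-W/2+3
        sd=np.where((dx>0)&(dy>0),np.hypot(dx,dy),np.maximum(dx,dy))
        r_=np.abs(sd);return np.minimum(r_,12).mean()
    best=None
    for dth in (-.1,0,.1):
        o=minimize(cost,[*xy0,th0+dth],method='Nelder-Mead',options=dict(initial_simplex=np.array([[*xy0,th0+dth]]*4)+np.r_[np.zeros((1,3)),np.diag([15,15,.1])],xatol=.01,fatol=1e-4,maxiter=2000))
        if best is None or o.fun<best.fun: best=o
    return best.x,best.fun
E
python3 - <<'E'
from meas import *
for c in ['top','scene']:
    p,d=grab(c); P,m=rimpts(c,p,d)
    n,lab,st,ce=cv2.connectedComponentsWithStats(cv2.dilate(m.astype(np.uint8),np.ones((5,5))))
    X=cloud(c,d)
    for i in range(1,n):
        if st[i,4]>150:
            Q=X[m&(lab==i)]
            rc=cv2.minAreaRect(Q[:,:2].astype(np.float32))
            print(c,i,ce[i].round(),len(Q),rc,Q[:,2].mean())
    print('cam pos',np.linalg.inv(w2c(c))[:3,3], onz(c,[320,240],0))
    cv2.imwrite(f'pics/m_{c}.png',m*255)
p,d=grab('top');cv2.imwrite('pics/crop.png',cv2.resize(p[180:310,380:490,::-1],None,fx=5,fy=4.5))
for c,lst in {'top':[('pot',(279,159)),('roll',(339,166)),('tin',(395,167)),('mug',(454,172))]}.items():
    for n,px in lst: print(n,onz(c,px,0).round())
for px in [(292,352),(172,295)]: print('pink',onz('top',px,160).round())
E
```

```text
top 1 [302. 239.] 1157 ((558.0684204101562, 103.62517547607422), (240.79812622070312, 178.7004852294922), 88.75712585449219) 158.53051945440265
top 2 [431. 252.] 636 ((540.2774047851562, -168.3458709716797), (121.57052612304688, 178.50205993652344), 86.9284439086914) 158.31818435681618
cam pos [ 288.93553385   50.7929346  1305.91223912] [[590.67120326  67.22817298   0.        ]]
scene 1 [375. 164.] 580 ((537.212890625, -168.04437255859375), (123.14936828613281, 176.8566131591797), 86.60749816894531) 158.28529417474667
scene 4 [315. 282.] 1453 ((556.2955322265625, 102.85464477539062), (242.6319122314453, 177.29563903808594), 88.66719055175781) 159.14520861856636
scene 5 [327. 209.] 56 ((588.6851806640625, -15.798038482666016), (5.427852630615234, 34.543556213378906), 89.14900207519531) 158.33733044033892
scene 6 [355. 220.] 58 ((530.084228515625, -14.400028228759766), (5.289117336273193, 35.10572052001953), 88.6033935546875) 158.49526031835708
cam pos [ 449.5981517   331.28742688 1013.17716767] [[601.38272013  -5.24819629   0.        ]]
pot [[791. 176.   0.]]
roll [[779.  28.   0.]]
tin [[ 782. -109.    0.]]
mug [[ 776. -255.    0.]]
pink [[322. 112. 160.]]
pink [[425. 365. 160.]][ WARN:0@2.803] global loadsave.cpp:1063 imwrite_ Unsupported depth image for selected encoder is fallbacked to CV_8U.
```

```bash
cat >> meas.py <<'E'
def measure(c,ctr=(540,-168),pr=(557,103.3),tag=None):
    p,d=grab(c);X=cloud(c,d);g=green(p)&(d>0)&(X[...,2]>152)&(X[...,2]<172)
    Q=X[g]
    out=[]
    for xy,L,W in ((ctr,176,120),(pr,176,241)):
        S=Q[(np.abs(Q[:,0]-xy[0])<115)&(np.abs(Q[:,1]-xy[1])<W/2+22)]
        out.append(fit(S,L,W,xy,-.03))
    (a,fa),(b,fb)=out
    cc,s=np.cos(b[2]),np.sin(b[2]);rel=np.array([[cc,s],[-s,cc]])@(a[:2]-b[:2])
    print(c,'crate',a.round(3),round(fa,2),'pair',b.round(3),round(fb,2),'REL',rel.round(1),'dth',round(a[2]-b[2],4))
    return a,b,rel
E
python3 - <<'E'
from meas import *
measure('top');measure('scene')
p=cv2.imread('pics/top0.png');cv2.imwrite('pics/crop.png',cv2.resize(p[180:310,230:490],None,fx=3,fy=3))
s=r.sense();print(R.from_rotvec(s['tcp_rot']).as_matrix().round(3),s['tcp_pos'])
E
```

```text
top crate [ 5.39810e+02 -1.67649e+02 -5.70000e-02] 1.33 pair [ 5.57275e+02  1.03535e+02 -2.50000e-02] 4.13 REL [ -10.7 -271.5] dth -0.0326
scene crate [ 5.36901e+02 -1.66923e+02 -6.20000e-02] 1.4 pair [ 5.55668e+02  1.04027e+02 -2.50000e-02] 4.44 REL [ -12.1 -271.3] dth -0.0371
[[-0.     0.277 -0.961]
 [ 0.    -0.961 -0.277]
 [-1.    -0.     0.   ]] [ 173.20146625 -600.49402022  250.23381426]
```

View pics/crop.png

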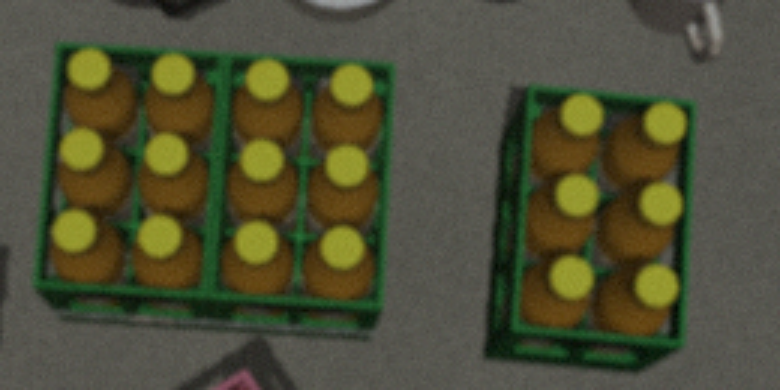

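```bash
cat > plan.py <<'E'
from h import *
def Rt(yaw,th): # tool axes: x fwd/down, y along crate x
    c,s=np.cos(th),np.sin(th)
    M=np.array([[0,1,0],[s,0,-c],[-c,0,-s]],float) # columns x,y,z
    return R.from_euler('z',yaw).as_matrix()@M
def row(p1,R1,p0=None,R0=None):
    s=r.sense()
    if R0 is None: R0=R.from_rotvec(s['tcp_rot']).as_matrix()
    if p0 is None: p0=s['tcp_pos']
    rv=R.from_matrix(R0.T@R1).as_rotvec();dp=R0.T@(np.array(p1,float)-p0)/10
    return np.r_[rv.round(3),dp.round(2)].tolist()
E
python3 - <<'E'
from plan import *
print(Rt(0,.8).round(2),np.linalg.det(Rt(0,.8)))
print('A',row([500,-400,230],Rt(-.06,.8)))
E
```

```text
[[ 0.    1.    0.  ]
 [ 0.72  0.   -0.7 ]
 [-0.7   0.   -0.72]] 1.0
A [-1.16, 0.694, -0.49, 2.02, -10.21, -36.96]
```

Call:
play_rows([
  [-1.16,0.694,-0.49,2.0,-10.2,-37.0,-1],
  [-1.16,0.694,-0.49,2.0,-10.2,-37.0,-1],
  [-1.16,0.694,-0.49,2.0,-10.2,-37.0,-1],
  [-1.16,0.694,-0.49,2.0,-10.2,-37.0,-1],
  [-1.16,0.694,-0.49,2.0,-10.2,-37.0,-1],
  [-1.16,0.694,-0.49,2.0,-10.2,-37.0,-1],
  [-1.16,0.694,-0.49,2.0,-10.2,-37.0,-1],
  [-1.16,0.694,-0.49,2.0,-10.2,-37.0,-1],
  [-1.16,0.694,-0.49,2.0,-10.2,-37.0,-1],
  [-1.16,0.694,-0.49,2.0,-10.2,-37.0,-1],
  [-1.16,0.694,-0.49,2.0,-10.2,-37.0,-1],
  [-1.16,0.694,-0.49,2.0,-10.2,-37.0,-1],
])

```text
t: 2.35
tcp_pos: [500.5, -400.1, 230.0]
tcp_rot: [1.831, 1.72, -0.746]
ft_force: [0.1, 0.1, 0.7]
finger_gap: 1.0
```

Run:
```python
from plan import *
s=r.sense();print(s['qpos'].round(2),R.from_rotvec(s['tcp_rot']).as_matrix().round(3).tolist())
yaw=-.06;c=np.array([538.4,-167.3]);n=np.array([-np.sin(yaw),np.cos(yaw)])
p=c-n*(60+45)
print(p,row([*p,36],Rt(yaw,.8)))
```

```text
[ 1.12  0.84 -0.48  1.23 -0.27  1.65  0.68] [[0.044, 0.998, -0.045], [0.715, -0.063, -0.696], [-0.698, -0.001, -0.716]]
[ 532.10377932 -272.11105669] [-0.003, 0.002, -0.001, 22.83, 2.38, 4.84]
```

Call:
play_rows([
  [0,0,0,5.7,0.6,1.2,-1],
  [0,0,0,11.4,1.2,2.4,-1],
  [0,0,0,17.0,1.8,3.6,-1],
  [0,0,0,22.0,2.3,4.6,-1],
  [0,0,0,22.8,2.4,4.8,-1],
  [0,0,0,22.8,2.4,4.8,-1],
  [0,0,0,22.8,2.4,4.8,-1],
])

```text
t: 3.05
tcp_pos: [532.3, -271.9, 37.5]
tcp_rot: [1.829, 1.721, -0.745]
ft_force: [-0.2, -0.6, 0.7]
finger_gap: 0.998
```

Run:
```python
from meas import *
s=r.sense();print(s['t'],s['tcp_pos'],s['ft_force'],s['qpos'].round(2))
grab('scene','s1.png');grab('wrist','w1.png')
```

```text
3.05 [ 532.27518405 -271.93184111   37.54616532] [-0.19754409 -0.63447072  0.73472977] [ 1.02  0.98 -0.49  1.5  -0.26  1.21  0.72]
```

View pics/s1.png

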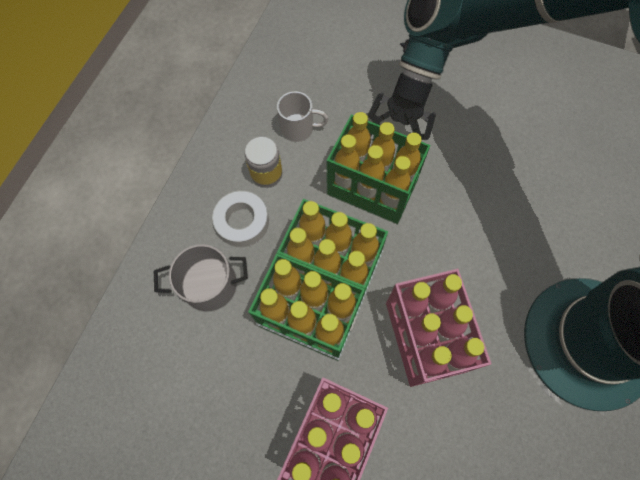

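View pics/w1.png

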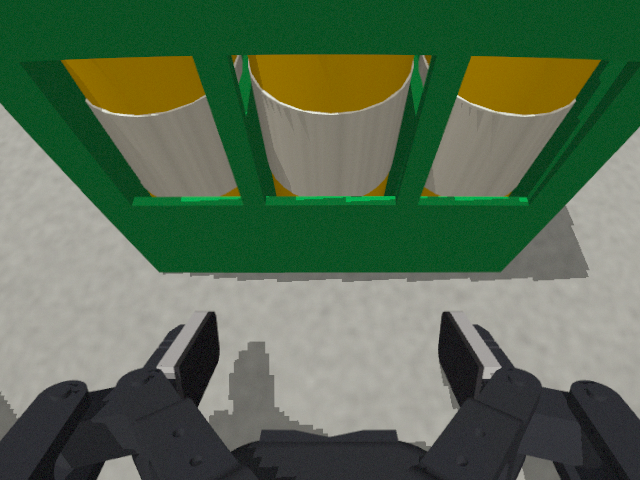

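Run:
```python
from meas import *
a,b=onz('wrist',[[161,272],[500,272]],0);print(a,b,np.linalg.norm(a-b),np.arctan2(*(a-b)[[1,0]]),np.arctan2(*(b-a)[[1,0]]))
print(R.from_rotvec(r.sense()['tcp_rot']).as_matrix().round(3).tolist())
```

```text
[ 449.78170275 -224.13850516    0.        ] [ 624.30163708 -234.85234983    0.        ] 174.84848854203983 3.080279224316982 -0.061313429272811214
[[0.045, 0.998, -0.043], [0.714, -0.062, -0.698], [-0.699, 0.001, -0.715]]
```

Call:
play_rows([
  [0,0,0,0.72,0,-0.7,-1],
  [0,0,0,1.2,0,-1.15,-1],
  [0,0,0,1.4,0,-1.35,-1],
  [0,0,0,1.6,0,-1.55,-1],
  [0,0,0,1.6,0,-1.55,-1],
])

```text
t: 3.65
tcp_pos: [533.6, -249.1, 37.0]
tcp_rot: [1.829, 1.722, -0.743]
ft_force: [0.2, 0.0, -0.0]
finger_gap: 1.005
```

Call:
play_rows([
  [0,0,0,0.15,0,-0.15,-1],
  [0,0,0,0.3,0,-0.3,-1],
  [0,0,0,0.43,0,-0.42,-1],
  [0,0,0,0.57,0,-0.56,-1],
  [0,0,0,0.57,0,-0.56,-1],
])

```text
t: 4.15
tcp_pos: [534.1, -241.1, 36.9]
tcp_rot: [1.829, 1.723, -0.743]
ft_force: [-0.1, 0.3, 0.4]
finger_gap: 1.0
```

Call:
play_rows([
  [0,0,0,0.1,0,-0.1,-1],
  [0,0,0,0.2,0,-0.2,-1],
  [0,0,0,0.3,0,-0.3,-1],
  [0,0,0,0.4,0,-0.4,-1],
  [0,0,0,0.4,0,-0.4,-1],
])

```text
t: 4.65
tcp_pos: [534.3, -237.9, 36.9]
tcp_rot: [1.829, 1.718, -0.746]
ft_force: [-2.0, -11.5, 3.0]
finger_gap: 1.002
```

Run:
```python
from meas import *
print(r.sense()['t'],r.sense()['ft_force']);grab('wrist','w2.png')
```

```text
4.65 [ -1.96942659 -11.46915601   2.98538562]
```

View pics/w2.png

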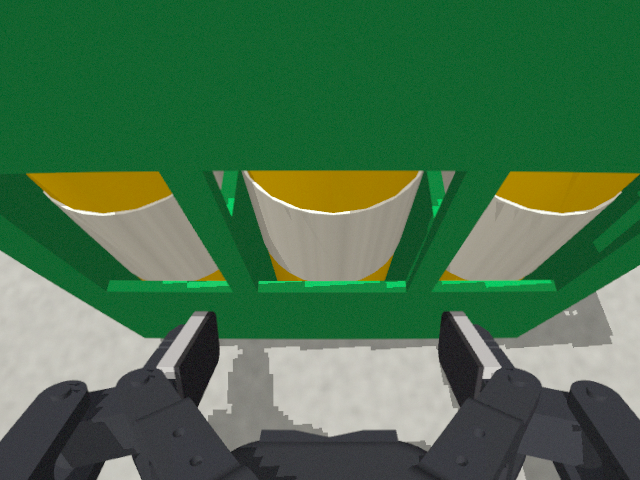

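Run:
```python
from plan import *
py=-.025;ax=np.array([[np.cos(py),-np.sin(py)],[np.sin(py),np.cos(py)]])
c0=np.array([538.5,-167.5]);t0=np.r_[534.3,-237.9]
def tcp(f):
    c=c0+ax@(np.array([11.4,85.4])*f);a=.036*f
    A=np.array([[np.cos(a),-np.sin(a)],[np.sin(a),np.cos(a)]])
    return c+A@(t0-c0),-.061+a
R0=Rt(-.061,.8)
for f in (.5,1):
    p,a=tcp(f);print(f,row([*p,36.9],Rt(a,.8),np.r_[t0,36.9],R0),p,a)
```

```text
0.5 [-0.013, 0.0, -0.013, 3.08, 0.54, -2.99] [ 542.3334196  -195.42001964] -0.043
1 [-0.025, -0.0, -0.026, 6.16, 1.09, -5.98] [ 550.36778921 -152.91720949] -0.025
```

Call:
play_rows([
  [-0.001,0,-0.001,0.28,0.05,-0.27,-1],
  [-0.002,0,-0.002,0.56,0.1,-0.54,-1],
  [-0.003,0,-0.003,0.84,0.15,-0.82,-1],
  [-0.005,0,-0.005,1.12,0.2,-1.09,-1],
  [-0.006,0,-0.006,1.4,0.25,-1.36,-1],
  [-0.007,0,-0.007,1.68,0.3,-1.63,-1],
  [-0.008,0,-0.008,1.96,0.34,-1.9,-1],
  [-0.009,0,-0.009,2.24,0.39,-2.17,-1],
  [-0.011,0,-0.011,2.52,0.44,-2.45,-1],
  [-0.012,0,-0.012,2.8,0.49,-2.72,-1],
  [-0.013,0,-0.013,3.08,0.54,-2.99,-1],
])

```text
t: 5.8
tcp_pos: [542.5, -195.6, 36.9]
tcp_rot: [1.811, 1.732, -0.738]
ft_force: [-2.6, -12.7, 4.3]
finger_gap: 1.002
```

Run:
```python
from meas import *
s=r.sense();print(s['t'],s['tcp_pos'],s['ft_force'],np.arctan2(*R.from_rotvec(s['tcp_rot']).as_matrix()[[1,0],1]))
grab('scene','s2.png')
measure('top',(544,-125));measure('scene',(544,-125))
```

```text
5.8 [ 542.49061141 -195.60740474   36.85399201] [ -2.61426792 -12.71436465   4.34181001] -0.044481790942860575
top crate [ 5.46610e+02 -1.23284e+02 -4.10000e-02] 1.37 pair [ 5.57295e+02  1.03547e+02 -2.60000e-02] 4.12 REL [  -4.9 -227. ] dth -0.0159
scene crate [ 5.44293e+02 -1.23225e+02 -4.40000e-02] 1.39 pair [ 5.55595e+02  1.03953e+02 -2.60000e-02] 4.42 REL [  -5.4 -227.4] dth -0.0179
```

View pics/s2.png

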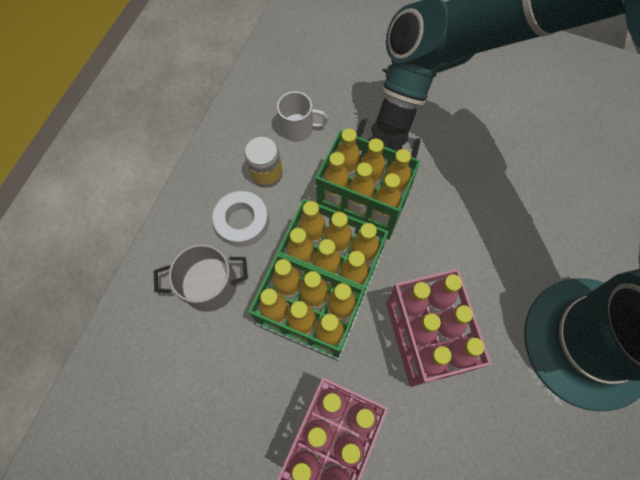

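The crate is sliding as planned: it is upright at scene (367,175), about 47 mm from contact, and everything else is undisturbed.

Call:
play_rows([
  [-0.001,0,-0.001,0.28,0.05,-0.27,-1],
  [-0.002,0,-0.002,0.56,0.1,-0.54,-1],
  [-0.003,0,-0.003,0.84,0.15,-0.82,-1],
  [-0.005,0,-0.005,1.12,0.2,-1.09,-1],
  [-0.006,0,-0.006,1.4,0.25,-1.36,-1],
  [-0.007,0,-0.007,1.68,0.3,-1.63,-1],
  [-0.008,0,-0.008,1.96,0.35,-1.9,-1],
  [-0.01,0,-0.01,2.24,0.4,-2.17,-1],
  [-0.011,0,-0.011,2.52,0.46,-2.45,-1],
  [-0.012,0,-0.012,2.75,0.52,-2.67,-1],
  [-0.012,0,-0.012,2.85,0.56,-2.77,-1],
])

```text
t: 7.05
tcp_pos: [549.8, -155.8, 36.9]
tcp_rot: [1.794, 1.746, -0.73]
ft_force: [-4.1, -13.6, 5.2]
finger_gap: 1.002
```

Run:
```python
from meas import *
s=r.sense();print(s['t'],s['tcp_pos'],s['ft_force'],np.arctan2(*R.from_rotvec(s['tcp_rot']).as_matrix()[[1,0],1]))
p,d=grab('top')
cv2.imwrite('pics/t3.png',cv2.resize(p[170:310,220:460,::-1],None,fx=3.3,fy=3.3,interpolation=cv2.INTER_CUBIC))
measure('top',(551,-83));measure('scene',(551,-83))
```

```text
7.05 [ 549.80621249 -155.81666836   36.86147812] [ -4.05586234 -13.55802091   5.17461091] -0.026971670300271082
top crate [ 5.52222e+02 -8.45590e+01 -2.60000e-02] 4.05 pair [ 5.57286e+02  1.03126e+02 -2.50000e-02] 5.24 REL [  -0.4 -187.8] dth -0.0011
scene crate [ 5.50277e+02 -8.38090e+01 -2.40000e-02] 3.59 pair [ 5.55568e+02  1.03132e+02 -2.50000e-02] 5.71 REL [  -0.5 -187. ] dth 0.0011
```

View pics/t3.png

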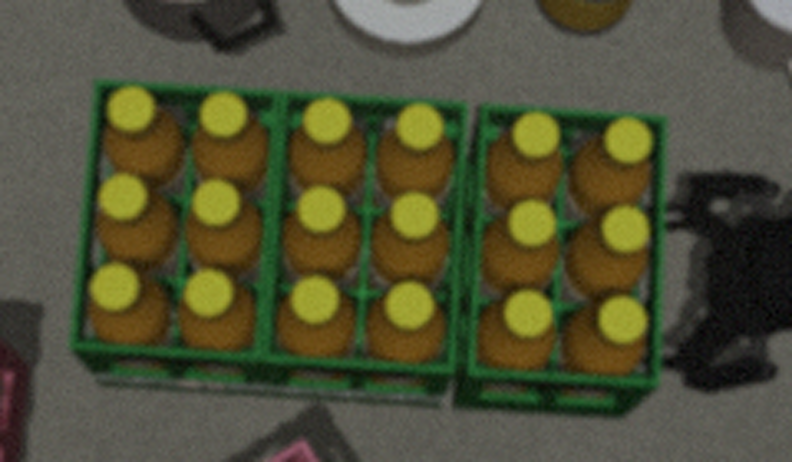

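```bash
sed -i 's/tag=None):/tag=None,mg=22):/; s/W\/2+22/W\/2+mg/' meas.py
python3 - <<'E'
from meas import *
for i in range(2):
  measure('top',(552,-84.3),(557.3,103.3),mg=3);measure('scene',(550.3,-83.8),(555.6,103.6),mg=3)
E
```

```text
top crate [ 5.52274e+02 -8.47570e+01 -2.60000e-02] 1.43 pair [ 5.57191e+02  1.03514e+02 -2.40000e-02] 4.12 REL [  -0.4 -188.3] dth -0.0025
scene crate [ 5.50185e+02 -8.41000e+01 -2.60000e-02] 1.39 pair [ 5.55637e+02  1.03963e+02 -2.50000e-02] 4.43 REL [  -0.7 -188.1] dth -0.0009
top crate [ 5.52318e+02 -8.47690e+01 -2.50000e-02] 1.37 pair [ 5.57371e+02  1.03498e+02 -2.50000e-02] 4.16 REL [  -0.3 -188.3] dth -0.0003
scene crate [ 5.50248e+02 -8.41040e+01 -2.50000e-02] 1.35 pair [ 5.55662e+02  1.04003e+02 -2.50000e-02] 4.39 REL [  -0.7 -188.2] dth -0.0003
```

Call:
play_rows([
  [0,0,0,0.1,0.02,-0.1,-1],
  [0,0,0,0.2,0.03,-0.2,-1],
  [0,0,0,0.3,0.05,-0.29,-1],
  [0,0,0,0.39,0.06,-0.38,-1],
  [0,0,0,0.45,0.06,-0.44,-1],
])

```text
t: 7.9
tcp_pos: [550.7, -149.9, 36.9]
tcp_rot: [1.795, 1.745, -0.731]
ft_force: [-0.9, -14.2, 3.9]
finger_gap: 1.0
```

Call:
play_rows([
  [0,0,0,0.04,0,-0.035,-1],
  [0,0,0,0.07,0,-0.07,-1],
])

```text
t: 8.1
tcp_pos: [550.8, -149.0, 36.9]
tcp_rot: [1.795, 1.745, -0.731]
ft_force: [-1.5, -13.3, 5.0]
finger_gap: 1.0
```

Run:
```python
from meas import *
s=r.sense();print(s['t'],s['tcp_pos'],s['ft_force'])
measure('top',(552,-78),(557.3,103.5),mg=1);measure('scene',(550.3,-77.8),(555.6,104),mg=1)
```

```text
8.1 [ 550.78875949 -149.00634019   36.88760305] [ -1.53420542 -13.30024208   5.0269814 ]
top crate [ 5.53286e+02 -7.80970e+01 -2.30000e-02] 1.45 pair [ 5.57221e+02  1.03380e+02 -2.30000e-02] 4.19 REL [   0.3 -181.5] dth 0.0008
scene crate [ 5.51372e+02 -7.78850e+01 -2.30000e-02] 1.31 pair [ 5.55681e+02  1.03964e+02 -2.40000e-02] 4.4 REL [ 1.000e-01 -1.819e+02] dth 0.0012
```

Call:
play_rows([
  [0,0,0,0.04,0,-0.035,-1],
  [0,0,0,0.04,0,-0.035,-1],
])

```text
t: 8.4
tcp_pos: [550.8, -148.4, 36.8]
tcp_rot: [1.795, 1.745, -0.731]
ft_force: [-0.6, -13.1, 3.8]
finger_gap: 0.999
```

Call:
play_rows([
  [0,0,0,0.03,0,-0.03,-1],
  [0,0,0,0.03,0,-0.03,-1],
])

```text
t: 8.6
tcp_pos: [550.8, -148.1, 36.8]
tcp_rot: [1.795, 1.745, -0.731]
ft_force: [-0.5, -13.1, 4.1]
finger_gap: 0.999
```

Run:
```python
from meas import *
s=r.sense();print(s['t'],s['tcp_pos'],s['ft_force'])
for i in range(2): measure('top',(553,-77.),(557.3,103.5),mg=1);measure('scene',(551.3,-77),(555.6,104),mg=1)
```

```text
8.6 [ 550.82845167 -148.0573503    36.82927854] [ -0.48650351 -13.08569683   4.0877644 ]
top crate [ 5.5363e+02 -7.7023e+01 -2.0000e-02] 1.55 pair [ 5.57253e+02  1.03261e+02 -2.30000e-02] 4.16 REL [   0.5 -180.3] dth 0.0025
scene crate [ 5.51318e+02 -7.71740e+01 -2.30000e-02] 1.36 pair [ 5.55690e+02  1.03946e+02 -2.40000e-02] 4.41 REL [   0.  -181.2] dth 0.0015
top crate [ 5.53562e+02 -7.69890e+01 -2.10000e-02] 1.56 pair [ 5.57258e+02  1.03234e+02 -2.10000e-02] 4.09 REL [ 1.000e-01 -1.803e+02] dth -0.0005
scene crate [ 5.5142e+02 -7.6980e+01 -2.3000e-02] 1.28 pair [ 5.55629e+02  1.03901e+02 -2.40000e-02] 4.42 REL [   0.2 -180.9] dth 0.0013
```

Call:
play_rows([
  [0,0,0,0.03,0,-0.03,-1],
  [0,0,0,0.03,0,-0.03,-1],
])

```text
t: 9.0
tcp_pos: [550.9, -147.7, 36.9]
tcp_rot: [1.795, 1.744, -0.731]
ft_force: [-0.7, -13.3, 4.1]
finger_gap: 1.002
```

Call:
play_rows([
  [0,0,0,0.03,0,-0.03,-1],
  [0,0,0,0.03,0,-0.03,-1],
])

```text
t: 9.2
tcp_pos: [550.9, -147.6, 36.9]
tcp_rot: [1.795, 1.744, -0.731]
ft_force: [-1.6, -16.4, 4.8]
finger_gap: 1.003
```

Call:
play_rows([
  [0,0,0,0.03,0,-0.03,-1],
  [0,0,0,0.03,0,-0.03,-1],
])

```text
t: 9.4
tcp_pos: [550.9, -147.6, 36.8]
tcp_rot: [1.795, 1.743, -0.732]
ft_force: [-2.5, -18.9, 6.2]
finger_gap: 1.0
```

Call:
play_rows([
  [0,0,0,0.03,0,-0.03,-1],
  [0,0,0,0.03,0,-0.03,-1],
])

```text
t: 9.6
tcp_pos: [550.9, -147.6, 36.8]
tcp_rot: [1.795, 1.743, -0.732]
ft_force: [-3.1, -20.2, 7.3]
finger_gap: 1.0
```

Call:
play_rows([
  [0,0,0,-0.15,0,0.15,-1],
  [0,0,0,-0.4,0,0.4,-1],
  [0,0,0,-1.1,0,1.1,-1],
  [0,0,0,-2.2,0,2.1,-1],
  [0,0,0,-4.0,0,3.9,-1],
  [0,0,0,-6.5,0,6.3,-1],
  [0,0,0,-9.5,0,6.3,-1],
  [0,0,0,-12.5,0,6.3,-1],
  [0,0,0,-15.5,0,6.3,-1],
  [0,0,0,-15.5,0,6.3,-1],
])

```text
t: 10.6
tcp_pos: [546.8, -303.7, 102.0]
tcp_rot: [1.796, 1.742, -0.73]
ft_force: [0.5, -0.6, 0.1]
finger_gap: 1.004
```

Run:
```python
from meas import *
s=r.sense();print(s['t'],s['tcp_pos'],s['ft_force'])
p,d=grab('top')
cv2.imwrite('pics/t4.png',cv2.resize(p[170:310,220:460,::-1],None,fx=3.3,fy=3.3,interpolation=cv2.INTER_CUBIC))
p,d=grab('scene')
cv2.imwrite('pics/s4.png',cv2.resize(p[100:370,180:460,::-1],None,fx=2.2,fy=2.2,interpolation=cv2.INTER_CUBIC))
for i in range(3): measure('top',(553.3,-76.6),(557.3,103.5),mg=.5);measure('scene',(551.3,-76.6),(555.6,104),mg=.5)
```

```text
10.6 [ 546.8071905  -303.678623    101.97304276] [ 0.50960885 -0.62650574  0.11610655]
top crate [ 5.53556e+02 -7.66130e+01 -1.90000e-02] 1.47 pair [ 5.57161e+02  1.03330e+02 -2.30000e-02] 4.11 REL [   0.5 -180. ] dth 0.0038
scene crate [ 5.51429e+02 -7.67000e+01 -2.40000e-02] 1.28 pair [ 5.55628e+02  1.03937e+02 -2.40000e-02] 4.45 REL [   0.2 -180.7] dth 0.0005
top crate [ 5.53547e+02 -7.66380e+01 -2.10000e-02] 1.45 pair [ 5.57132e+02  1.03392e+02 -2.30000e-02] 4.11 REL [   0.5 -180.1] dth 0.0015
scene crate [ 5.51426e+02 -7.66330e+01 -2.50000e-02] 1.24 pair [ 5.55632e+02  1.03984e+02 -2.40000e-02] 4.45 REL [   0.2 -180.7] dth -0.0011
top crate [ 5.53449e+02 -7.66270e+01 -1.90000e-02] 1.48 pair [ 5.57366e+02  1.03268e+02 -2.30000e-02] 4.12 REL [   0.2 -179.9] dth 0.0036
scene crate [ 5.51444e+02 -7.67290e+01 -2.50000e-02] 1.25 pair [ 5.55655e+02  1.03954e+02 -2.40000e-02] 4.47 REL [ 1.000e-01 -1.807e+02] dth -0.0007
```

View pics/t4.png

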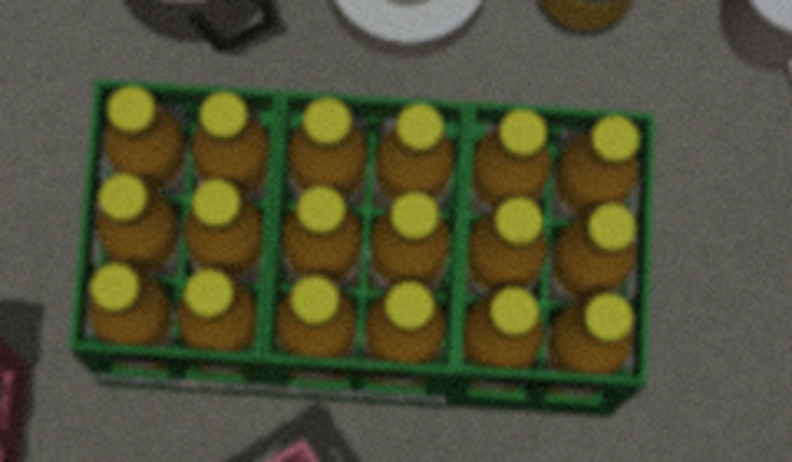

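View pics/s4.png

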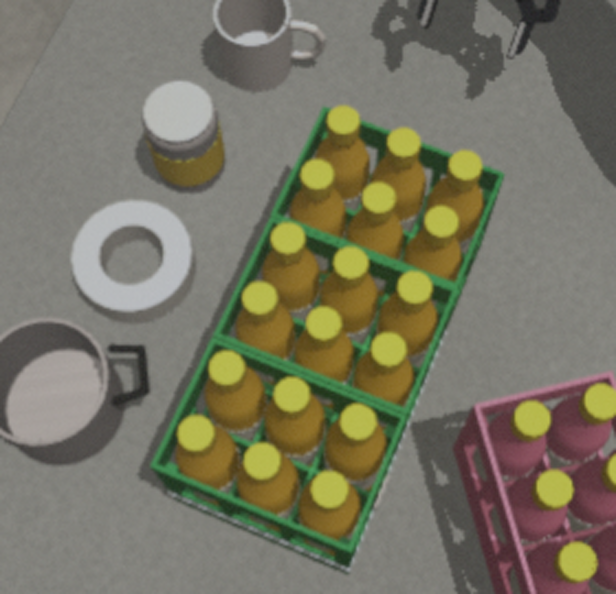

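Both views show the crate snug, square and flush: the rims share one line at top crop (465,100) to (450,370). The pair, pot, mug, tin and roll haven't moved, and the arm is clear. I'm handing the job in.

```bash
python3 -c "
from bench import r
print(r.job_done(), r.sense()['t'])"
```

```text
the job is handed in; nothing more can be done
the job is handed in; nothing more can be done
```

The single green crate now stands snug against the pair's near long side, square to it and with its ends flush. I handed it in at about 11 s of the 61 s allowed. I pushed it low on its foot band with the two open, tilted fingertips, turning and shifting it as it slid.

- **Contact:** In the last steps the push force rose from 13 N to 20 N with the fingertips no longer advancing. That puts only about 7 N on the pair, well under the 22 N or so that would slide it.
- **Position:** After I backed off, the crate's offset from the pair measured x +0.1 to +0.5 mm and y -179.9 to -180.7 mm, against a goal of 0 and -180.5.
- **Squareness:** The angle error was within 0.004 rad.
- **Disagreement between cameras:** The top and scene cameras differ by about 0.7 mm in y and 0.003 rad in angle, which is within the calibration.
- **Everything else:** The pair measured in the same place as at the start, to within 0.5 mm. The pot, mug, tin, roll and pink crates looked undisturbed in the pictures. The arm was touching nothing.

No check failed.

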